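# Slide the pencil tray home under the empty desk stand

### The job

Put the loose pencil tray away: slide it, far end first, into the empty low wooden stand until it is fully home against the lip at the back, with its upright grip left sticking out in front. Let it lie flat on the desk and let go of it, and do not disturb the open red tumbler or the other tray that is already put away in the second stand.

Things in the scene. Friction and masses are not known exactly. Their poses are not given: they have to be found in the camera images.
- tray: Loose grey pencil tray on the desk right of the stands: 150 long (x), 75 wide (y), 40 high, 0.11-0.23 kg. A solid upright grip block on its front end spans x -111 to -75 mm, 26 wide in y, 75 high: pinch it across y from above, 50-60 mm up; the tray can be lifted by it. Origin: centre of the underside of the 150 x 75 tray; +x points to the far end (x = +75), which goes in first.
- stand_empty: The empty one of two like wooden stands fixed to the desk: floorless bridge 130 deep (x), 133 wide (y), 76 high; opening 105 wide, 62 high. Mouth at x = -65 mm, facing the robot; a back lip 16 high, inner face at x = +53, stops the tray. Origin: centre of footprint at desk height; +x from mouth to back, the way the tray slides. Tray home: its origin at x = -22, y about 0, the axes parallel.
- tray_home: A second tray of the same shape, axes and origin, already home in the other stand (left or right of the empty one), its 75 mm high grip standing out in front of that stand's mouth: carry things over or past it. A 12 mm paper pad lies on that stand's roof (88 mm in all). Leave it alone.
- tumbler: Open red tumbler, 155 mm high, 74 mm wide at the rim, standing at the far right of the stands. Origin: centre of its underside. Leave it standing where it is.
Not all that is in view belongs to the job. Leave any blue look-alike of the tray alone.

How it is judged (in metres and radians):
At the end, for the whole second after the job is handed in: The tray lies flat on the desk, at rest, inside the empty stand between its walls, its far end within 15 mm of the back lip and its grip out in front; the other tray is within 20 mm and the tumbler, upright, within 30 mm of where it began (x of tray in the frame of stand_empty between -0.037 and -0.005 m and y of tray in the frame of stand_empty between -0.022 and 0.022 m and z of tray in the frame of stand_empty below 0.008 m and angle between the x axis of tray and the x axis of stand_empty, either way round below 0.3 rad and angle between tray's own z axis and vertical below 0.08 rad and linear speed of tray below 0.02 m/s and distance of tray_home from where it was at the start of the episode below 0.02 m and distance of tumbler from where it was at the start of the episode below 0.03 m and angle between tumbler's own z axis and vertical below 0.2 rad); the robot touches nothing.
It fails at once if the tumbler is shoved more than 30 mm or tipped (distance of tumbler from where it was at the start of the episode above 0.03 m or angle between tumbler's own z axis and vertical above 0.3 rad).
It fails at once if the tray already put away is moved more than 20 mm (distance of tray_home from where it was at the start of the episode above 0.02 m).
It also fails if it takes over 40 s, if anything falls off the work surface, if the arm or the gripper's body presses on something with over 40 N, if the wrist force passes 120 N, or if a joint passes its speed limit or range.

### The arm

A 6-joint arm with a two-finger parallel gripper is mounted at the origin on the work surface. World frame = base frame: x ahead of the robot, y to its left, z up, the work surface at z = 0. Lengths are in mm, angles in rad, forces in N, time in s.
With the tool pointing down it reaches from about 275 to 825 mm from the base axis. Payload 5.2 kg.
Tool frame: the origin (TCP) lies at the very end of the fingers, on their centre line; the grasp point (between the pads) lies 19 mm behind it; z points along the fingers, y is the line along which they close (so a half turn about z gives the same grasp; the last joint's range is limited). The gripper opens to 93 mm and grips with 3 to 60 N. Pads are 15 mm wide; open, the fingers measure 128 mm over their backs; the gripper's body (75 mm by 188 mm) begins 65 mm behind the grasp point.
Start: joints at [0.915, 0.259, 1.535, -0, 1.348, -0.203], TCP at [240.597, 494.589, 181.453] pointing down, gripper open.
Joint ranges: [-3.14, 3.14], [-0.91, 2.08], [0.19, 2.58], [-1.22, 4.36], [0.22, 2.71], [-3.12, 3.12]. Speed limits (rad/s): [2.57, 2.57, 3.14, 3.14, 3.14, 3.14].

### API

Orientations are given as [roll, pitch, yaw] about the fixed x, y, z axes, in that order (R = Rz(yaw) Ry(pitch) Rx(roll)).
In Python, from bench import robot gives the robot as it stands. The module is installed in compiled form; this text tells all that it offers. Calls block until the motion is done:
- robot.move_ptp(position, orientation): joint-space move of the TCP to a pose.
- robot.move_linear(position, ori=None, speed=150, f_stop=None): straight line of the TCP; ori=None keeps the orientation; speed is the mean speed in mm/s. With f_stop (N) it stops when the force on the tool has changed by that much, and returns True; else False.
- robot.move_j(angles): joint-space move.
- robot.move_gripper(opening): opening from 0.0 (shut) to 1.0 (fully open); the grip force is fixed at half the most; returns when the fingers have stopped.
- robot.sleep(seconds).
- robot.inverse_kinematics(position, orientation): joint angles nearest the present ones, or None.
- robot.get_image(name): name is "scene" or "top"; returns a dict with "img" (400x640x3 uint8, blue, green, red), "fovy" (degrees; the focal length in pixels is half the picture's height over the tangent of half this angle, whatever the lens; pixels are square), "cx", "cy" (the principal point, pixels), "eye" and "orientation" of the camera in the world. Camera axes: x right, y down, z forward; pixel columns grow to the right and rows downward; lengths in mm; the calibration is good to about 2 mm. A picture is of the moment at which its call begins. There is no depth.
A pose or a line that the arm cannot do raises robot.MotionError and nothing moves.
- robot.hand_in(): hands the job in; it is judged then, once.
Readings, each from a call of its own:
- robot.current_t(): time.
- robot.current_qpos(): joint angles.
- robot.current_joint_vel(): joint speeds.
- robot.current_joint_efforts(): joint torques, N m.
- robot.current_tcp_pos(): TCP position.
- robot.current_eef_rot(): TCP orientation.
- robot.current_contact_force(): force on the tool from outside, world axes, zero at the start.
- robot.current_ft_torque(): the same for the moment, N m.
- robot.current_gripper_width(): opening from 0.0 (shut) to 1.0 (fully open).
- robot.current_finger_force(): force on a finger pad.
Only numpy, scipy, OpenCV 4.12 (cv2) and the standard library are available. Lean on these libraries where they do the work, as an engineer would, in place of code of your own. Each camera call takes 0.05 s, during which the arm holds its last target. There are 200 camera calls.

## Working session

There is one attempt and no reset: what is moved stays moved. The work goes in short steps, each a Python script; the robot and the scene stay as the last script left them, time stands still between calls to the robot, and variables do not carry over. Pictures are saved under pics/ and viewed, at most 10 in all, crops included, and the job is handed in when it is done.

```bash
mkdir -p pics
cat > h.py <<'E'
import numpy as np, cv2
from scipy.spatial.transform import Rotation as R
from bench import robot
def cam(n):
    d=robot.get_image(n); f=200/np.tan(np.radians(d["fovy"])/2)
    d["f"]=f; d["R"]=R.from_euler("xyz",d["orientation"]).as_matrix(); return d
def ray(d,px,z):
    px=np.atleast_2d(px).astype(float)
    v=np.c_[(px[:,0]-d["cx"])/d["f"],(px[:,1]-d["cy"])/d["f"],np.ones(len(px))]@d["R"].T
    e=np.array(d["eye"]); return e+v*((z-e[2])/v[:,2])[:,None]
def proj(d,P):
    c=(np.atleast_2d(P)-np.array(d["eye"]))@d["R"]
    return c[:,:2]/c[:,2:]*d["f"]+[d["cx"],d["cy"]]
E
python3 - <<'E'
from h import *
for n in("scene","top"):
    d=cam(n); cv2.imwrite(f"pics/{n}0.png",d["img"]); print(n,d["fovy"],d["cx"],d["cy"],d["eye"],d["orientation"],d["R"][:,2])
print(robot.current_eef_rot(),robot.current_t())
E
```

```text
scene 52.516653770108526 325.6735510619349 197.91738633540638 [1197.57003521  -10.57794767  837.29080525] [-2.44155146 -0.01443159  1.66828044] [-0.64226466 -0.05171992 -0.764736  ]
top 52.05555684747013 322.2734075881509 200.20339221125687 [411.27132984 -59.724397   880.1878471 ] [-3.00755263  0.03296904 -1.59644047] [ 0.1344327   0.02922997 -0.99049152]
[-3.13997081e+00 -3.20050660e-04  2.68879230e+00] 0.1
```

View pics/scene0.png

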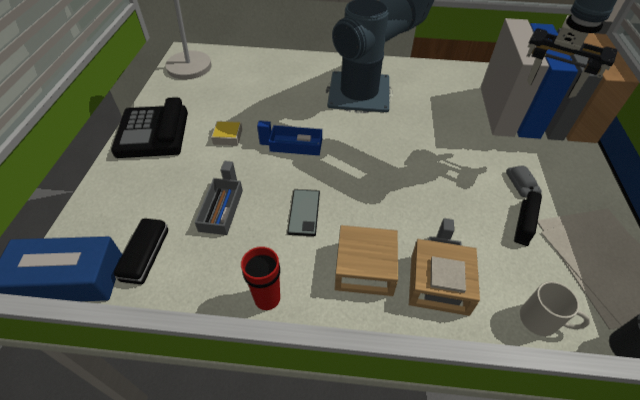

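View pics/top0.png

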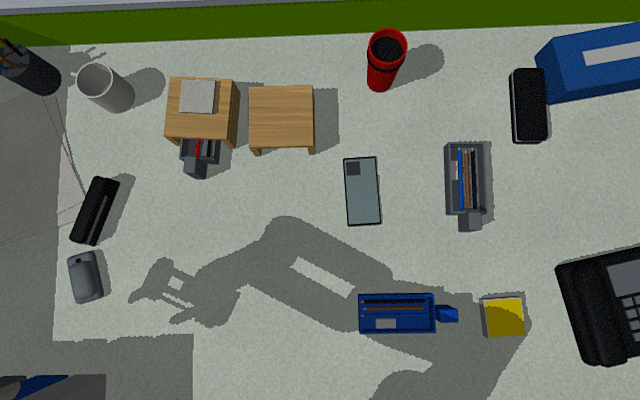

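Top view: up is +x and right is −y.

Things that could be taken for the tray:
- Grey tray at top (467,180), with its grip at (470,219).
- Blue look-alike at (397,312).
- Tray already home at (198,150).

I choose the grey one at (467,180). The empty stand is at (281,118): it has no pad and no grip in front. The tumbler is at (385,60), and a phone lies at (362,190) between the tray and the stand.

Run:
```python
from h import *
d=cam("top"); im=d["img"]
a=cv2.resize(im[60:170,150:340],None,fx=4,fy=4,interpolation=2); b=cv2.resize(im[130:240,430:510],None,fx=4,fy=4,interpolation=2)
b=b[:a.shape[0]]
c=np.hstack([a,b])[:, :]
c=cv2.resize(c,None,fx=.72,fy=.72); print(c.shape); cv2.imwrite("pics/crop.png",c)
hsv=cv2.cvtColor(im,cv2.COLOR_BGR2HSV)
for p in [(281,118),(256,153),(281,148),(470,213),(470,225),(448,180),(469,212),(440,180),(495,185),(488,180)]: print(p,hsv[p[1],p[0]],im[p[1],p[0]])
```

```text
(317, 778, 3)
(281, 118) [ 19 125 139] [ 71 113 139]
(256, 153) [ 17 135  96] [45 74 96]
(281, 148) [ 38  14 151] [143 151 149]
(470, 213) [100  31  98] [98 94 86]
(470, 225) [114  37  97] [97 86 83]
(448, 180) [94 38 53] [53 52 45]
(469, 212) [113  28  81] [81 74 72]
(440, 180) [ 54  15 168] [158 168 160]
(495, 185) [ 45  13 161] [153 161 157]
(488, 180) [ 53  10 106] [102 106 103]
```

View pics/crop.png

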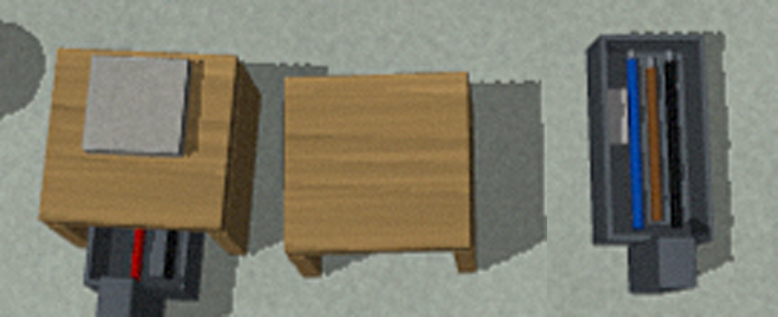

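The crop confirms the grey tray with its pencils, its grip at the near end, and the empty stand's roof. I'll measure both by masks and rays, using z = 76 for the roof and the right plane for each tray edge.

```bash
cat > m.py <<'E'
from h import *
def fitx(p): # robust fit col = a*row+b
    a=np.polyfit(p[:,1],p[:,0],1); r=np.abs(np.polyval(a,p[:,1])-p[:,0]); return np.polyfit(p[r<1.2,1],p[r<1.2,0],1)
def tray_top(d,box):
    x0,y0,x1,y1=box
    hsv=cv2.cvtColor(d["img"],cv2.COLOR_BGR2HSV)[y0:y1,x0:x1].astype(int)
    m=((hsv[...,1]>=22)|(hsv[...,2]<50)).astype(np.uint8)
    m=cv2.morphologyEx(m,cv2.MORPH_OPEN,np.ones((3,3)))
    cs=max(cv2.findContours(m,0,1)[0],key=cv2.contourArea)
    k=np.zeros_like(m); cv2.drawContours(k,[cs],-1,1,-1); return k
E
python3 - <<'E'
from m import *
d=cam("top"); s=cam("scene")
hsv=cv2.cvtColor(d["img"],cv2.COLOR_BGR2HSV)
m=cv2.inRange(hsv,(12,80,108),(26,255,255)); m[:, :243]=0; m[:,330:]=0; m[:70]=0; m[170:]=0
c=max(cv2.findContours(m,0,1)[0],key=cv2.contourArea); 
w=ray(d,c[:,0,:]+0.0,76)[:,:2].astype(np.float32)
r=cv2.minAreaRect(w); print("roof",r); print(cv2.boxPoints(r), proj(d,np.c_[cv2.boxPoints(r),[76]*4]).round(1))
x0,y0=425,130
k=tray_top(d,(x0,y0,515,245))
rows=[(y+y0,np.flatnonzero(k[y]).min()+x0,np.flatnonzero(k[y]).max()+1+x0) for y in range(k.shape[0]) if k[y].any()]
print(rows[::4],rows[-1])
body=[q for q in rows if rows[0][0]+8<q[0]<rows[0][0]+62]
for j,z in((1,0),(2,40)):
    a=fitx(np.array([(q[j],q[0]) for q in body])); P=ray(d,[(np.polyval(a,150),150),(np.polyval(a,205),205)],z)
    print("edge",z,P.round(1), "yaw",np.arctan2(*(P[0]-P[1])[[1,0]]))
cols=[(np.flatnonzero(k[:,x]).min()+y0) for x in range(455-x0,480-x0)]
print("far",ray(d,[(467,np.median(cols))],40),np.median(cols))
# grip bottom zone
for z in(0,75): print("gripend",z,ray(d,[((rows[-3][1]+rows[-3][2])/2,rows[-1][0]+1)],z))
g=cv2.resize(s["img"][150:245,185:260],None,fx=5,fy=5,interpolation=2)
cv2.imwrite("pics/tray_s.png",g)
E
```

```text
roof ((697.9605102539062, 45.11450958251953), (130.19895935058594, 129.46847534179688), 89.60295104980469)
[[632.77673  -19.534813]
 [762.24207  -20.432   ]
 [763.1443   109.76383 ]
 [633.67896  110.66102 ]] [[312.7 145.4]
 [311.7  84.3]
 [249.   86.3]
 [248.7 147.1]]
[(142, np.int64(451), np.int64(483)), (146, np.int64(447), np.int64(485)), (150, np.int64(444), np.int64(485)), (154, np.int64(444), np.int64(485)), (158, np.int64(448), np.int64(480)), (162, np.int64(444), np.int64(483)), (166, np.int64(445), np.int64(486)), (170, np.int64(445), np.int64(486)), (174, np.int64(448), np.int64(486)), (178, np.int64(445), np.int64(486)), (182, np.int64(445), np.int64(487)), (186, np.int64(445), np.int64(487)), (190, np.int64(447), np.int64(487)), (194, np.int64(448), np.int64(487)), (198, np.int64(446), np.int64(487)), (202, np.int64(449), np.int64(488)), (206, np.int64(446), np.int64(487)), (210, np.int64(448), np.int64(488)), (214, np.int64(446), np.int64(483)), (218, np.int64(458), np.int64(482)), (222, np.int64(459), np.int64(481)), (226, np.int64(458), np.int64(482)), (230, np.int64(459), np.int64(474))] (231, np.int64(460), np.int64(463))
edge 0 [[ 633.3 -302.6    0. ]
 [ 512.4 -299.4    0. ]] yaw -0.026412119774134667
edge 40 [[ 620.4 -375.2   40. ]
 [ 505.3 -372.5   40. ]] yaw -0.02353938273167097
far [[ 638.72022772 -340.08896351   40.        ]] 142.0
gripend 0 [[ 453.23415112 -345.52077636    0.        ]]
gripend 75 [[ 449.65853757 -321.16832873   75.        ]]
```

View pics/tray_s.png

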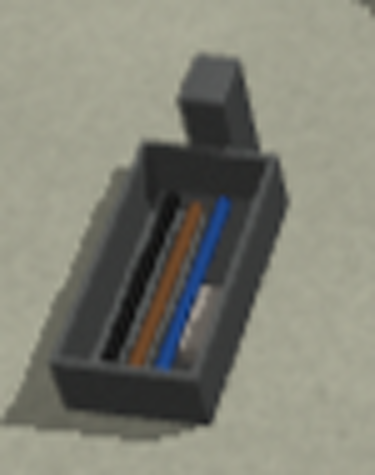

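Stand centre is about (698, 44.5) with yaw −0.007. Tray origin is about (563.7, −337.5) with yaw −0.025, so the grip centre is about (470.7, −335). The scene crop agrees: the tray is upright and its grip block is at the robot end. Next I grasp and lift it.

Run:
```python
from h import *
p=np.array([470.7,-335.2]); 
for yaw in (-0.025,np.pi-0.025):
    print(yaw,[robot.inverse_kinematics([*q],[np.pi,0,yaw]) for q in ([470.7,-335.2,36],[440,46,110],[595,45,36])])
q0=robot.current_qpos()
ik=robot.inverse_kinematics([*p,36],[np.pi,0,np.pi-.025]); yaw=np.pi-.025
if ik is None or abs(ik[5])>2.6: yaw=-.025
o=[np.pi,0,yaw]; print("yaw",yaw)
robot.move_linear([240,494,300],speed=250)
robot.move_ptp([*p,220],o)
print(robot.current_tcp_pos(),robot.current_eef_rot(),robot.current_t())
print(robot.move_linear([*p,36],speed=120,f_stop=15))
robot.move_gripper(0)
print("w",robot.current_gripper_width()*93,robot.current_finger_force(),robot.current_tcp_pos())
robot.move_linear([*p,56],speed=60)
robot.move_linear([*p,106],speed=120)
print("w",robot.current_gripper_width()*93,robot.current_finger_force(),robot.current_contact_force(),robot.current_ft_torque(),robot.current_t())
d=cam("scene"); cv2.imwrite("pics/lift.png",d["img"][60:300,120:440])
```

```text
-0.025 [array([-8.11759251e-01,  4.41234388e-01,  1.65250025e+00, -4.44089210e-16,
        1.04785801e+00,  7.84037076e-01]), array([-1.48981305e-01,  1.30735611e-01,  1.88454031e+00, -4.44089210e-16,
        1.12631673e+00,  1.44681502e+00]), array([-1.11285634e-01,  4.70312134e-01,  1.60339753e+00, -4.44089210e-16,
        1.06788299e+00,  1.48451069e+00])]
3.116592653589793 [array([-0.81175925,  0.44123439,  1.65250025,  0.        ,  1.04785801,
       -2.35755558]), array([-0.1489813 ,  0.13073561,  1.88454031,  0.        ,  1.12631673,
       -1.69477763]), array([-0.11128563,  0.47031213,  1.60339753,  0.        ,  1.06788299,
       -1.65708196])]
yaw 3.116592653589793
[ 471.19468747 -334.52261491  220.15436233] [3.14157388e+00 3.26627102e-04 3.11766241e+00] 3.9083
False
w 24.6661547559724 30.001191794872284 [ 470.64108288 -335.08675321   35.97956724]
w 24.867898560593343 29.997868537902832 [ 0.32543791 -0.15354579 -2.27610576] [ 0.07594266  0.10281372 -0.05518569] 7.7333
```

View pics/lift.png

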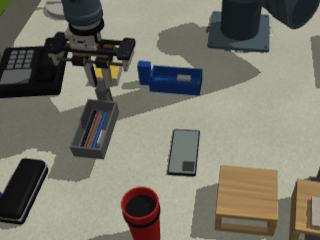

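The tray is held and lifted (grip 24.9 mm wide, 2.3 N of weight), with its far end at about (95,150) in the crop. I carry it over the phone to the front of the stand, backing off in x first to stay clear of the tumbler.

Run:
```python
from h import *
S=np.array([698,44.5]); ys=-0.007; u=np.array([np.cos(ys),np.sin(ys)])
o=[np.pi,0,np.pi+ys]
g=S+u*(-165-93)
robot.move_linear([440,-335,106],speed=120)
robot.move_linear([*g,106],o,speed=170)
robot.sleep(.3)
print(g,robot.current_tcp_pos(),robot.current_gripper_width()*93,robot.current_contact_force(),robot.current_t())
for n in("scene","top"):
    d=cam(n); cv2.imwrite(f"pics/{n}2.png",d["img"])
a=cv2.imread("pics/scene2.png")[90:330,260:520]; b=cv2.imread("pics/top2.png")[60:300,180:440]
cv2.imwrite("pics/carry.png",cv2.resize(np.hstack([a,b]),None,fx=1.5,fy=1.5))
```

```text
[440.00632097  46.30598525] [440.02948973  46.07043902 105.96403006] 24.576566834622948 [ 0.35064995  0.21951218 -1.17604309] 10.8833
```

View pics/carry.png

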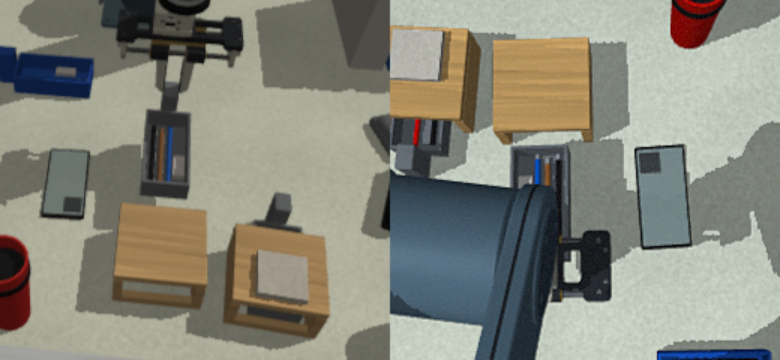

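The tray hangs about level and is centred on the mouth: in the top view its rim spans columns 261–300 and the roof spans 248–313. I lower it, regrip so it lies flat, and slide it in with a force stop.

Run:
```python
from h import *
S=np.array([698,44.5]); ys=-0.007; u=np.array([np.cos(ys),np.sin(ys)])
P=lambda sx,z:[*(S+u*(sx-93)),z]
print(robot.move_linear(P(-165,50),speed=120,f_stop=20), robot.move_linear(P(-165,36.5),speed=40,f_stop=15),robot.current_tcp_pos(),robot.current_contact_force())
robot.move_gripper(0.7); robot.move_gripper(0)
print("w",robot.current_gripper_width()*93,robot.current_contact_force())
print(robot.move_linear(P(-50,36.5),speed=90,f_stop=15), robot.current_tcp_pos(),robot.current_contact_force())
print(robot.move_linear(P(-8,36.5),speed=30,f_stop=10), robot.current_tcp_pos(),robot.current_contact_force())
p=robot.current_tcp_pos(); print("grip-based stand x",(np.array(p[:2])-S)@u+93,robot.current_t())
```

```text
False False [440.10350518  46.2666829   36.47389204] [ 0.69918259 -0.63740892 -0.85120043]
w 24.148023148996607 [ 0.63663258 -0.29938785 -0.07898601]
False [555.35849905  45.4901022   36.52653435] [ 0.14602979 -0.04024018  0.12221947]
True [582.04172401  45.37986527  36.4286816 ] [-0.85177161 -0.31865744  5.46529813]
grip-based stand x -22.961594033647557 16.0083
```

Contact came at stand x ≈ −23, which is home. I release, retreat and check.

Run:
```python
from h import *
robot.move_gripper(0.7)
p=np.array(robot.current_tcp_pos())
robot.move_linear([p[0]-3,p[1],200],speed=120)
robot.move_linear([350,150,260],speed=200)
robot.sleep(.3); print(robot.current_contact_force(),robot.current_t())
a=cam("scene")["img"][170:330,230:490]; d=cam("top"); b=d["img"][20:180,150:410]
cv2.imwrite("pics/end.png",cv2.resize(np.hstack([a,b]),None,fx=1.5,fy=1.5))
cv2.imwrite("pics/end_top_full.png",d["img"])
c=proj(d,[[698-22-111,44.5,75],[698-22-75,44.5,75]]); print("expected grip top px",c.round(1))
```

```text
[-0.57751046 -0.15054461  0.10724948] 20.0917
expected grip top px [[281.6 179.4]
 [281.4 161.9]]
```

View pics/end.png

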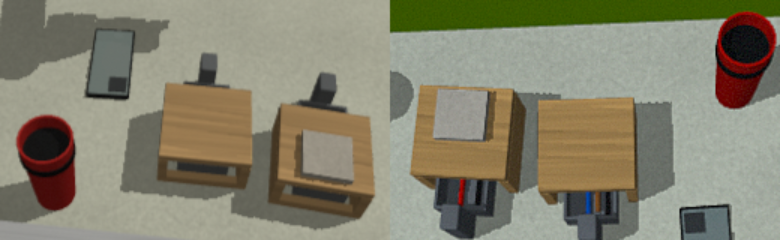

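The tray lies flat inside the empty stand. Its grip top starts at crop row ~214 (predicted 213), so it sticks out as far as the other tray's. The other tray, pad and tumbler are where they were.

```bash
python3 -c "
from bench import robot
print(robot.hand_in())"
```

```text
the job is handed in; nothing more can be done
None
```

The pencil tray is put away: it lies flat and fully home in the empty stand with its grip out in front and the gripper clear of it, the tumbler and other tray look unmoved in the last pictures, and the job was handed in at about 20 s (no verdict came back).

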